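# Snap the sprung dust cap into the detector port

## Task

The detector module's port on the lab bench is standing open. Pinch the two side tabs of the black dust cap, lift it, fit it into the port until its flange lies flush on the rim, then let go so that both tabs spring out under the rim. Feel for the opening gently, pressing the cap on the module with no more than about 20 N, and leave the jar, the tube rack and the pipette where they are.

Things in the scene. Friction and masses are not known exactly. Their poses are not given: they have to be found in the camera images.
- cap_mid (a point): Black dust cap with grey tabs, nose down on the bench, at either of two spots (swapped with the jar); 42 mm tall, about 75 g. Point: on its axis, 21 mm above its underside. Own z up, own y from tab_b to tab_a. Heights from the underside: round nose 44 mm across, 0 to 12 mm (lowest 4 mm tapers to 40 across); flange 60 mm across, 12 to 16; two upright side tabs, 16 to 42.
- tab_a (a joint): Inward travel (m) of the tab on the cap's +y side: 0 = sprung out, 0.0055 = fully pinched (stop); spring 4 N at 0, 9.5 N at the stop. Upright flat plate 24 mm wide (cap's x), 4 thick, 26 tall above the flange; outer faces of the two tabs 48 mm apart at rest, 37 pinched. Pinch from above, fingertips just clear of the flange; this grasp also carries and presses the cap.
- tab_b (a joint): The same for the tab on the cap's -y side. Each tab carries a latch lug that sticks out through the nose, 12 mm wide, 2 to 5.5 mm above the cap's underside, reaching 26 mm from the axis at rest and 20.5 mm when pinched.
- port (a point): NOMINAL port centre, at the height of the rim's flat top, 109 mm above the bench; z up. The real port's centre is 3.5 to 6.5 mm from here, in any direction (eccentric mount, locked sideways); not measured: find it by feel or sight. Pressed over 3 N, the port yields downward 1 mm per 4 N, 4 mm at most. Cap home: nose 12 mm deep, point cap_mid 9 mm above this height; any yaw.
- module: Fixed white box 160 x 150 x 85 mm (x, y, z), origin under its centre, on the bench. On top an aluminium plate and a round collar 76 mm across, the port: an upright bore 46 mm across and 5 mm deep (the rim's lip), below it a groove 56 mm across and 11 mm deep for the lugs; floor 16 mm below the rim. The flange rests on the rim.
- jar: bystander: clear jar with white cap, 52 mm across, 85 mm tall, origin under its base; leave alone
- rack: bystander: blue tube rack 90 x 200 mm, 96 mm tall with its tubes, origin under its centre; leave alone
- pipette: bystander: grey and white pipette lying on the bench, about 255 mm long, 42 mm high, origin on the bench under its middle, long axis own x; leave alone
Not all that is in view belongs to the job. Several things look just like the part that bears cap_mid: the one meant starts farthest to the robot's left.

How it is judged:
By the outcome, as a careful person would: the job done as asked, in the order asked, and still so for the second after the job is handed in, with the robot touching nothing.
It also fails if it takes over 56 s, if anything falls off the work surface, if the arm or the gripper's body presses on something with over 40 N, if the wrist force passes 120 N, or if a joint passes its speed limit or range.

## Robot

A 6-joint arm with a two-finger parallel gripper is mounted at the origin on the work surface. World frame = base frame: x ahead of the robot, y to its left, z up, the work surface at z = 0. Lengths are in mm, angles in degrees, forces in N, time in s.
With the tool pointing down it reaches from about 150 to 775 mm from the base axis. Payload 6.1 kg.
Tool frame: the origin (TCP) lies midway between the tips of the shut fingers; the grasp point (between the pads) lies 19 mm behind it; z points along the fingers, x is the direction in which the jaws open and shut, and the axes are right-handed (so a half turn about z gives the same grasp; the last joint's range is limited). The gripper opens to 85 mm and grips with 20 to 120 N. Pads are 22 mm wide; open, the fingers measure 114 mm over their backs; the gripper's body (76 mm by 85 mm) begins 54 mm behind the grasp point. The pads swing forward as they close: fully open they stand 13 mm farther back than shut.
Start: joints at [-64.916, 7.208, -2.269, 80.523, 0, 90], TCP at [222.564, -475.472, 231.295] pointing down, gripper open.
Joint ranges: [-155.77, 155.77], [-54.66, 111.73], [-72.52, 77.12], [-102.08, 115.82], [-83.92, 84.16], [-180, 180]. Speed limits (degrees/s): [136.94, 136.94, 172.46, 180, 180, 180].

## Interface

Orientations are given as [roll, pitch, yaw] about the fixed x, y, z axes, in that order (R = Rz(yaw) Ry(pitch) Rx(roll)).
In Python, from cell import arm gives the robot as it stands. The module is installed in compiled form; this text tells all that it offers.
- The arm moves only by the tool send_rows, never from a script. Its argument "series" is a list of rows, each a list of 4 numbers: the shift along the world's x, y, z normalised to -1 to 1, where 1 is 0.06 m, then the turn about the world's z normalised to -1 to 1, where 1 is pi rad. In form: [[x, y, z, yaw], ...]. A call has 1 to 12 rows; each row shifts and turns the commanded pose from where the row before left it; what a row does not reach is not made up. A row lasts 1/8 s, in which the tool goes at most 62.5 mm and 10.7 degrees, less where a joint would pass 70% of its speed; a pose out of reach is approached as far as the arm can. A call with a number of a shift or a turn outside -1 to 1 is refused whole. A call with a gripper value outside its range is refused whole. "jaw" is the finger opening in mm, from 0 to 85.4, set as the call begins (left out, the last holds). The fingers move at their own pace and stop on an object; the grip force is fixed at half the most. Time passes only in rows, so rows that do not move let the fingers close. It gives the time, the measured TCP pose, the force and the opening at its end, in the units of the state.
- arm.state(): the state, without advancing time (a new reading comes with each control period).
- arm.read_camera(name): name is "scene" or "top" or "wrist"; returns a dict with "image" (384x512x3 uint8, red, green, blue), "fx", "fy", "cx", "cy" (pixels), "k1" (the pictures are not rectified: a ray, as slopes to the right and down, at radius r is drawn at 1 + k1 r^2 times it, then the intrinsics apply), "position" and "attitude" of the camera in the world. Camera axes: x right, y up, looking along -z (the intrinsics and any distortion apply to the point x, -y, -z); pixel columns grow to the right and rows downward; lengths in mm; the calibration is good to about 2 mm. A picture is of the moment at which its call begins. There is no depth.
- arm.job_done(): hands the job in, once; it reports no verdict.
The state is a dict: "time": time; "joint_positions": joint angles; "qvel": joint speeds; "effort": joint torques, N m; "ee_pos": TCP position; "tool_rot": TCP orientation; "ft_force": force on the tool from outside, world axes, zero at the start; "torque": the same for the moment, N m; "finger_gap": opening from 0.0 (shut) to 1.0 (fully open).
Only numpy, scipy, OpenCV 4.12 (cv2) and the standard library are available. Lean on these libraries where they do the work, as an engineer would, in place of code of your own. Each camera call takes 0.05 s, during which the arm holds its last target.

## Working session

There is one attempt and no reset: what is moved stays moved. The work goes in short steps, Python scripts to look and compute and a tool call to move; the robot and the scene stay as the last step left them, time stands still between calls to the robot, and variables do not carry over. Pictures are saved under pics/ and viewed, and the job is handed in when it is done.

Besides the shell and the picture viewer there is one more tool, called after "Request:" as name([rows], argument=value, ...), one row to a line, values as JSON. send_rows: Moves the arm, as the interface text tells. Its arguments: {"type":"object","properties":{"series":{"type":"array","items":{"type":"array","items":{"type":"number"}}},"jaw":{"type":"number"}},"required":["series"]}

```bash
mkdir -p pics
cat > h.py <<'E'
import numpy as np, cv2
from cell import arm
def shot(name,fn):
    c=arm.read_camera(name); cv2.imwrite('pics/'+fn+'.png',cv2.cvtColor(c['image'],cv2.COLOR_RGB2BGR))
    np.save('pics/'+fn+'.npy',{k:v for k,v in c.items()},allow_pickle=True); return c
def load(fn): return np.load('pics/'+fn+'.npy',allow_pickle=True).item()
def Rot(c):
    a=np.array(c['attitude'],float)
    if a.shape==(3,3): return a
    from scipy.spatial.transform import Rotation as R
    if a.size==3: return R.from_euler('xyz',a,degrees=True).as_matrix()
    return R.from_quat(a).as_matrix()
def ray(c,u,v):
    x=(u-c['cx'])/c['fx'];y=(v-c['cy'])/c['fy']
    X,Y=x,y
    for _ in range(30):
        s=1+c['k1']*(X*X+Y*Y);X,Y=x/s,y/s
    d=np.array([X,-Y,-1.0]); return np.array(c['position'],float),Rot(c)@d
def at(c,u,v,z):
    p,d=ray(c,u,v); t=(z-p[2])/d[2]; return p+t*d
def proj(c,P):
    q=Rot(c).T@(np.array(P,float)-np.array(c['position']));X,Y=q[0]/-q[2],-q[1]/-q[2]
    s=1+c['k1']*(X*X+Y*Y); return np.array([c['cx']+c['fx']*X*s,c['cy']+c['fy']*Y*s])
def crop(fn,u0,v0,u1,v1,k):
    im=cv2.imread('pics/'+fn+'.png')[v0:v1,u0:u1]; cv2.imwrite('pics/'+fn+f'_c{u0}_{v0}.png',cv2.resize(im,None,fx=k,fy=k,interpolation=cv2.INTER_CUBIC))
E
python3 - <<'E'
from h import *
for n in ['scene','top','wrist']:
    c=shot(n,n+'0'); print(n,{k:v for k,v in c.items() if k!='image'})
print(arm.state())
E
```

```text
scene {'fx': 423.67254757814874, 'fy': 423.67254757814874, 'cx': 260.63627656684054, 'cy': 187.59428104316797, 'k1': -0.1221247947502415, 'position': array([1107.05116357,  493.89498727,  717.02473854]), 'attitude': array([ 46.96209236,  -1.08387436, 127.59195293])}
top {'fx': 405.1578090356576, 'fy': 405.1578090356576, 'cx': 259.5250885470309, 'cy': 191.57329414336024, 'k1': -0.03549838438966117, 'position': array([ 389.93951394,  113.05783805, 1151.10153207]), 'attitude': array([ 10.14406974,   0.32418848, -88.67657735])}
wrist {'fx': 318.64950215604824, 'fy': 318.64950215604824, 'cx': 250.15711141895903, 'cy': 188.82330182524873, 'k1': 0.008715651255430725, 'position': array([ 284.36930195, -446.84575757,  372.67339341]), 'attitude': array([-15.49149779,   0.06770102, -64.94782333])}
{'time': 0.15, 'joint_positions': array([-6.49146893e+01,  7.23410110e+00, -2.31363010e+00,  8.05233724e+01,
        1.49240965e-03,  9.00006673e+01]), 'qvel': array([ 0.04670874,  0.03800246,  0.08265756,  0.02955584, -0.06259599,
        0.1073885 ]), 'effort': array([-1.56599053e-03, -4.36275816e+01,  3.53150010e+01,  1.35290867e-02,
       -8.68012648e-05, -3.35307696e-06]), 'ee_pos': array([ 222.45504726, -475.18963529,  230.69616874]), 'tool_rot': array([-1.79998508e+02,  7.11036184e-02, -6.49153565e+01]), 'ft_force': array([-0.19226995,  0.16652617, -1.14257599]), 'torque': array([-0.03039853,  0.06354421,  0.00950595]), 'finger_gap': 1.0001908223559415}
```

View pics/scene0.png

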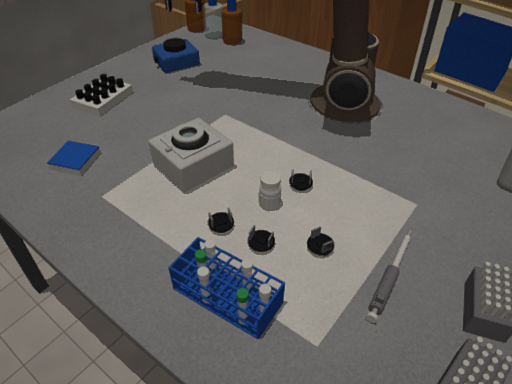

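View pics/top0.png

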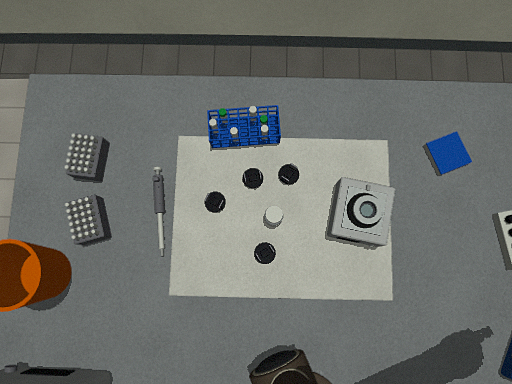

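View pics/wrist0.png

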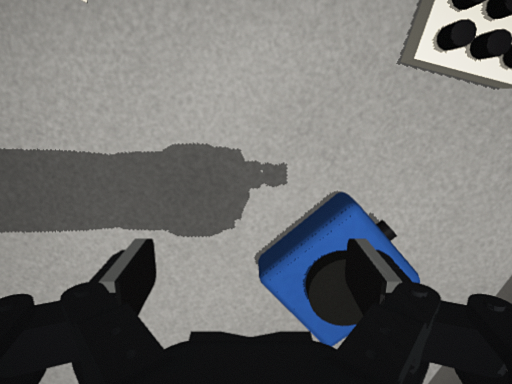

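The top view (left = world +y) shows four caps at (215,202), (253,178), (289,174) and (265,253), the jar at (273,216) and the port at (368,209). The leftmost cap, at (215,202), is the one meant.

Run:
```python
from h import *
c=load('top0')
for u,v,z in [(215,202,15),(253,178,15),(289,174,15),(265,253,15),(368,209,109),(273,216,85)]: print(u,v,at(c,u,v,z).round(1))
s=load('scene0')
for u,v,z in [(320,244,14),(190,135,109)]: print(u,v,at(s,u,v,z).round(1))
crop('top0',185,170,245,230,10);crop('top0',320,170,400,250,8);crop('scene0',295,220,345,260,12)
crop('scene0',140,110,240,180,8)
```

```text
215 202 [560.2 249.8  15. ]
253 178 [632.1 143.8  15. ]
289 174 [646.1  40.8  15. ]
265 253 [420.2 105.   15. ]
368 209 [ 536.5 -159.3  109. ]
273 216 [515.7  86.4  85. ]
320 244 [563.  252.5  14. ]
190 135 [ 543.1 -142.2  109. ]
```

View pics/top0_c185_170.png

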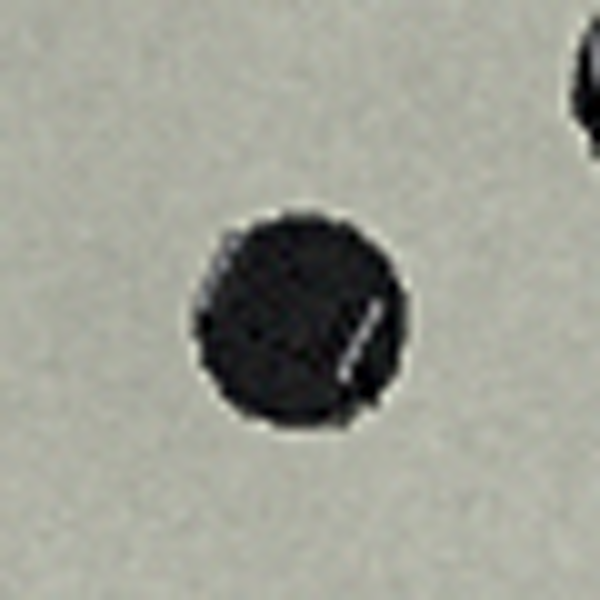

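View pics/top0_c320_170.png

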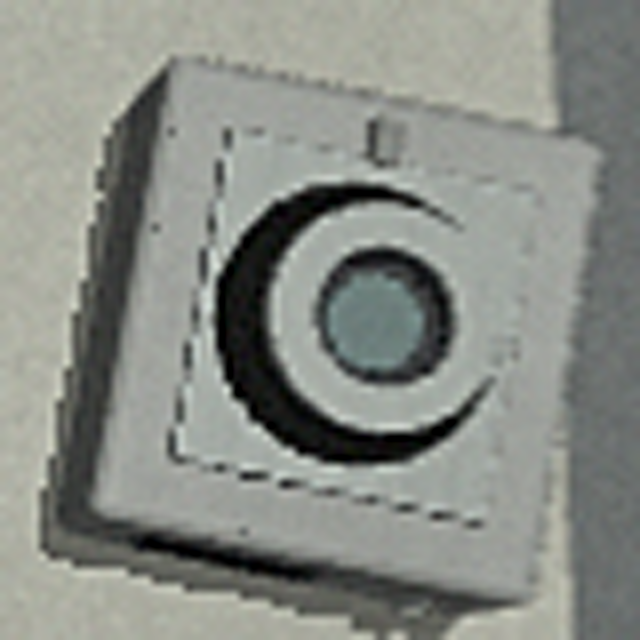

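View pics/scene0_c295_220.png

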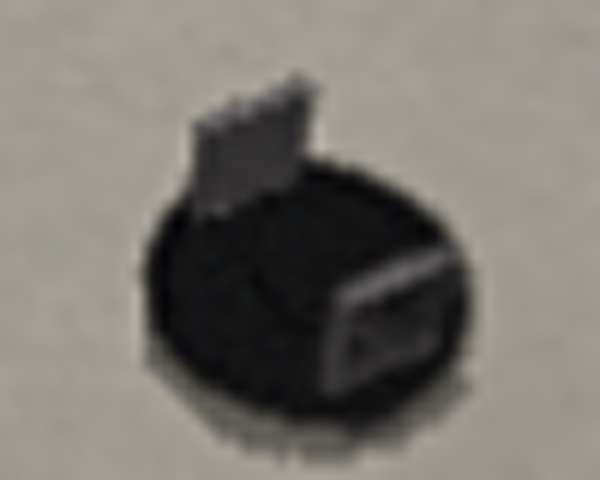

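View pics/scene0_c140_110.png

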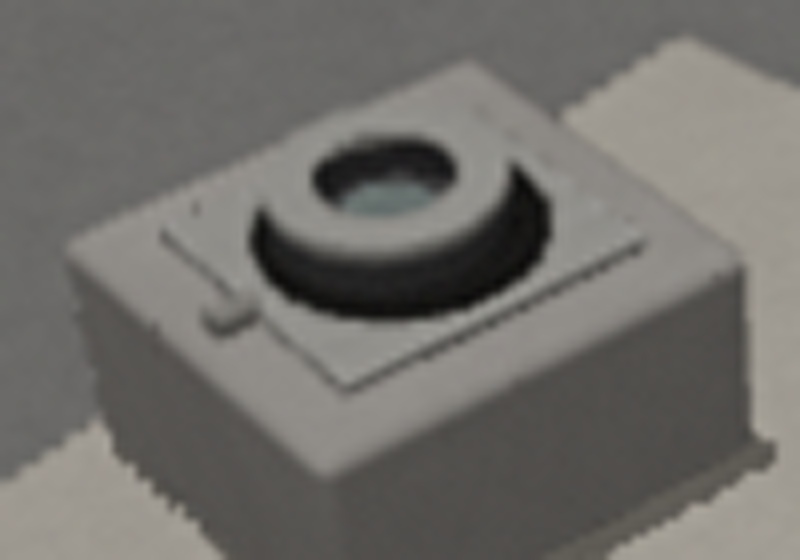

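The crops put the bore centre near top pixel (368.3,209.4). The target cap's tabs show at top pixels about (207,197) and (221,204).

Run:
```python
from h import *
c=load('top0')
a=at(c,185+22.0,170+27,40);b=at(c,185+36.2,170+33.8,42);print(a,b,np.degrees(np.arctan2(*(a-b)[:2][::-1])))
e1=at(c,185+34.5,170+38,42);e2=at(c,185+38,170+30,42);d=e2-e1;print(np.degrees(np.arctan2(d[1],d[0])), np.linalg.norm(d))
s=load('scene0')
def sc(x,y):return 295+x/12-.5,220+y/12-.5
p=[at(s,*sc(x,y),42) for x,y in [(195,125),(300,82),(340,295),(445,255)]]
for q in p: print(q.round(1))
print((sum(p)/4).round(1)); 
for i,j in [(0,1),(2,3)]: d=p[j]-p[i];print(np.degrees(np.arctan2(d[1],d[0])),np.linalg.norm(d))
d=(p[0]+p[1]-p[2]-p[3])/2;print(np.degrees(np.arctan2(d[1],d[0])),np.linalg.norm(d))
print(at(c,368.3,209.4,109), [at(s,140+x/8-.5,110+y/8-.5,109) for x,y in [(385,175)]])
```

```text
[569.9766884  269.72801432  40.        ] [551.46496674 229.19958959  42.        ] 65.45102429051646
-21.320950758592964 24.239319368627132
[564.  226.1  42. ]
[543.7 235.4  42. ]
[581.2 266.8  42. ]
[562.2 276.6  42. ]
[562.8 251.2  42. ]
155.45231491185118 22.30425726933375
152.84158564547488 21.29834395151773
-113.56116773606543 44.67511222787886
[ 535.45541177 -160.07593555  109.        ] [array([ 535.98280087, -157.45734472,  109.        ])]
```

Run:
```python
from h import *
from scipy.spatial.transform import Rotation as R
c=load('wrist0'); tcp=np.array([222.455,-475.19,230.696]);T=R.from_euler('xyz',[-179.9985,0.071,-64.915],degrees=True).as_matrix()
print('cam pos in tool',T.T@(c['position']-tcp)); print(R.from_matrix(T.T@Rot(c)).as_euler('xyz',degrees=True))
for u,v in [(256,150),(256,250),(256,330)]:
    for z in [42,109]:
        q=at(c,u,v,z)-tcp; print(u,v,z,T.T@q)
```

```text
cam pos in tool [   0.40258682  -68.09514208 -141.97621862]
[1.64507043e+02 3.29982507e-03 3.28232198e-02]
256 150 42 [  6.47867025 -18.39396451 188.68859823]
256 150 109 [  5.24755339 -28.46426035 121.69033598]
256 250 42 [  6.9709212   95.74382643 188.68500012]
256 250 109 [  5.64006601  62.54729139 121.68746691]
256 330 42 [  7.42492151 203.05456634 188.68162814]
256 330 109 [  6.0020782  148.11506765 121.68477815]
```

Request:
send_rows([
  [0.652,0.659,0,0.045],
  [0.652,0.659,0,0.045],
  [0.652,0.659,0,0.045],
  [0.652,0.659,0,0.045],
  [0.652,0.659,0,0.045],
  [0.652,0.659,0,0.045],
  [0.652,0.659,0,0.045],
  [0.652,0.659,0,0.045],
  [0,0,0,0],
  [0,0,0,0],
], jaw=85)

```text
time: 1.4
ee_pos: [535.2, -159.0, 230.8]
tool_rot: [-180.0, 0.1, -0.1]
ft_force: [0.9, -0.6, 0.1]
finger_gap: 0.996
```

Run:
```python
from h import *
shot('wrist','wport'); s=arm.state(); print(s['time'],s['ee_pos'],s['tool_rot'],s['joint_positions'].round(1),s['ft_force'])
```

```text
1.45 [ 534.965229   -159.53592505  231.09764791] [ 1.79993789e+02  4.29738572e-02 -1.71644471e-01] [-16.6  10.9   2.1  81.2  -0.   73.6] [-0.09435279 -0.74480379 -0.20972458]
```

View pics/wport.png

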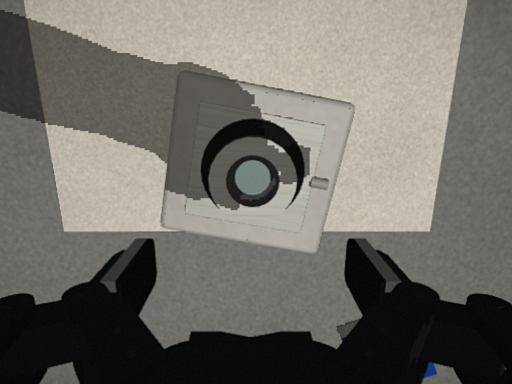

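Run:
```python
from h import *
crop('wport',190,110,320,220,6)
```

```text
(no output)
```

View pics/wport_c190_110.png

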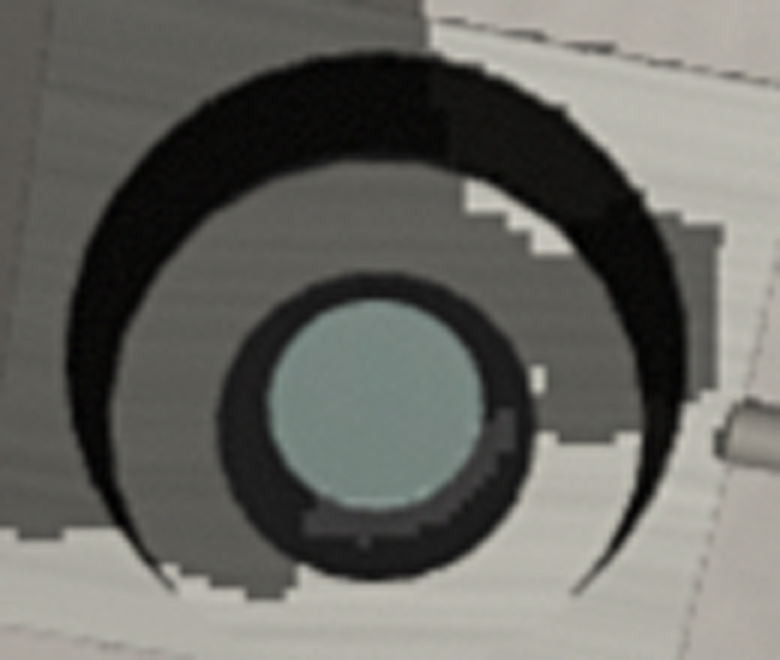

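Request:
send_rows([
  [0.056,0.852,0,0.045],
  [0.056,0.852,0,0.045],
  [0.056,0.852,0,0.045],
  [0.056,0.852,0,0.045],
  [0.056,0.852,0,0.045],
  [0.056,0.852,0,0.045],
  [0.056,0.852,0,0.045],
  [0.056,0.852,0,0.045],
  [0,0,0,0],
  [0,0,0,0],
])

```text
time: 2.7
ee_pos: [562.4, 248.4, 231.4]
tool_rot: [180.0, 0.0, 64.6]
ft_force: [0.0, -0.4, 0.9]
finger_gap: 0.996
```

Run:
```python
from h import *
shot('wrist','wcap'); s=arm.state(); print(s['time'],s['ee_pos'],s['tool_rot'],s['joint_positions'].round(1),s['ft_force'])
crop('wcap',200,120,300,210,8)
```

```text
2.75 [562.47654158 248.08028569 231.53394736] [1.79988922e+02 1.79204461e-02 6.45223436e+01] [23.8 17.2 10.2 83.  -0.  49.3] [ 0.33917955 -0.6080961  -0.2323831 ]
```

View pics/wcap.png

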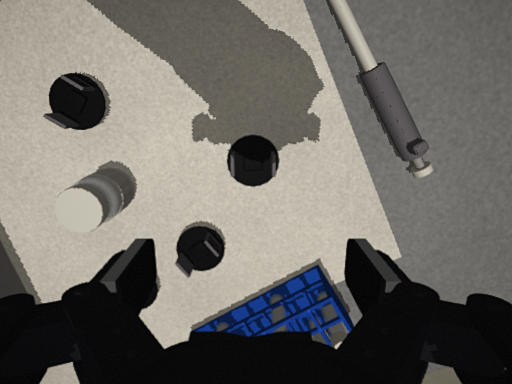

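View pics/wcap_c200_120.png

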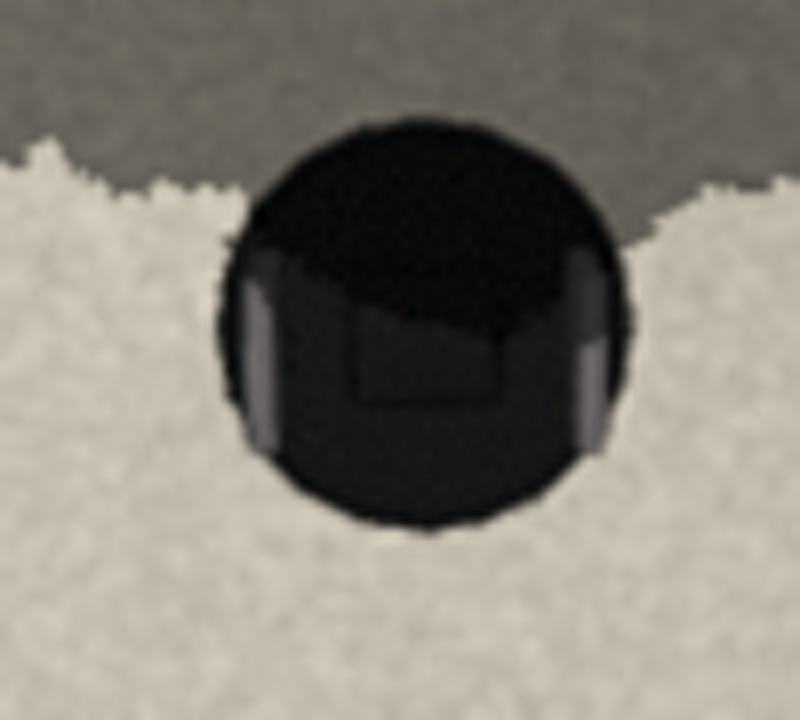

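Run:
```python
from h import *
c=load('wcap')
f=lambda x,y:(200+x/8-.5,120+y/8-.5)
pts=np.array([at(c,*f(x,y),16)[:2] for x,y in [(220,323),(632,323),(426,117),(426,530)]]);print(pts.round(1),pts.mean(0))
for x,y in [(245,280),(255,450),(275,290),(280,440),(606,340),(602,450),(568,250),(245,250),(606,245)]: print(x,y,at(c,*f(x,y),42)[:2].round(1))
a=at(c,*f(259,355),42);b=at(c,*f(591,355),42);d=a-b;print((a+b)/2,np.linalg.norm(d),np.degrees(np.arctan2(d[1],d[0])))
c=load('wport');f=lambda x,y:(190+x/6-.5,110+y/6-.5)
P=np.array([at(c,*f(x,y),109)[:2] for x,y in [(217,425),(535,425),(375,272),(375,580)]]);print(P.round(1),P.mean(0), (P[0]+P[1])/2,(P[2]+P[3])/2)
P=np.array([at(c,*f(x,y),109)[:2] for x,y in [(108,420),(645,420),(375,160)]]);print(P,(P[0]+P[1])/2)
# project check of circle
for r,z in[(23,109),(38,109),(19,93)]:
  Q=[proj(c,[534+r*np.cos(t),-159+r*np.sin(t),z]) for t in np.radians([0,90,180,270])]; print(r,[((q+.5-[190,110])*6).round() for q in Q])
```

```text
[[549.4 225.4]
 [574.5 278.2]
 [535.8 264.2]
 [589.4 238.8]] [562.27906584 251.65717073]
245 280 [542.2 234.7]
255 450 [563.3 225.7]
275 290 [545.1 237.7]
280 440 [563.5 229.4]
606 340 [569.8 274.1]
602 450 [583.2 267.5]
568 250 [556.8 274.5]
245 250 [538.7 236.5]
606 245 [558.4 279.3]
[561.39477602 251.72283283  42.        ] 43.84048142860422 -115.47374885463795
[[ 514.8 -157.2]
 [ 560.1 -157.3]
 [ 537.3 -135.3]
 [ 537.3 -180.5]] [ 537.38331802 -157.59772754] [ 537.4536834  -157.27373292] [ 537.31295263 -157.92172216]
[[ 499.3735954  -156.45625411]
 [ 575.66893221 -156.62953807]
 [ 537.3491822  -119.889121  ]] [ 537.52126381 -156.54289609]
23 [array([513., 436.]), array([351., 277.]), array([190., 437.]), array([352., 590.])]
38 [array([619., 436.]), array([351., 168.]), array([ 85., 437.]), array([353., 686.])]
19 [array([479., 410.]), array([352., 285.]), array([226., 411.]), array([353., 531.])]
```

Request:
send_rows([
  [0,0.03,-0.7,0],
  [0,0,-0.7,0],
  [0,0,-0.6,0],
  [0,0,0,0],
  [0,0,0,0],
])

```text
time: 3.38
ee_pos: [563.2, 250.8, 113.1]
tool_rot: [179.9, -0.1, 64.6]
ft_force: [-0.5, -0.4, 1.0]
finger_gap: 1.0
```

Run:
```python
from h import *
for i in range(3):
  c=shot('wrist','wcap2'); s=arm.state(); print(s['time'],s['ee_pos'],s['tool_rot'],s['ft_force'])
```

```text
3.425 [563.6162298  251.29295075 113.66564741] [ 1.79878127e+02 -1.38641527e-01  6.46087388e+01] [ 0.20050165 -0.5273222  -0.18561994]
3.475 [563.65834191 251.55543364 113.69648179] [ 1.79867201e+02 -1.52080557e-01  6.46282157e+01] [0.03026036 0.23297993 0.50512324]
3.525 [563.55445039 251.73657229 113.52449711] [ 1.79873223e+02 -1.48562020e-01  6.46465948e+01] [ 0.3075706  -0.3584114   1.02981658]
```

View pics/wcap2.png

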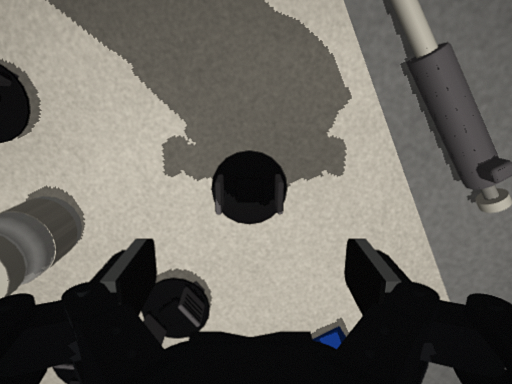

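Run:
```python
from h import *
crop('wcap2',200,140,300,235,8)
```

```text
(no output)
```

View pics/wcap2_c200_140.png

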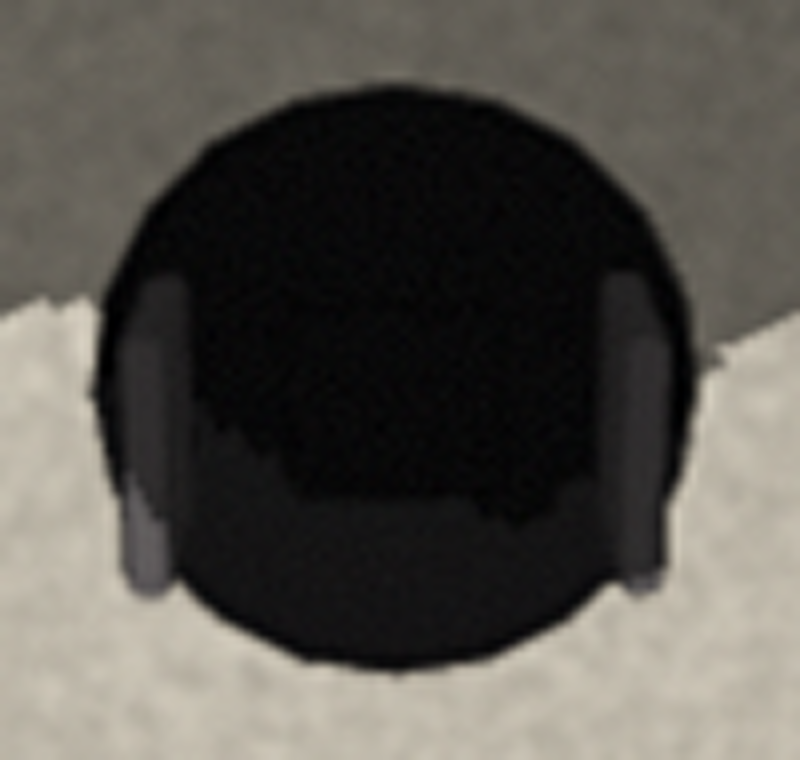

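Run:
```python
from h import *
c=load('wcap2');f=lambda x,y:(200+x/8-.5,140+y/8-.5)
pts=np.array([at(c,*f(x,y),16)[:2] for x,y in [(97,385),(695,385),(398,87),(398,670)]]);print(pts.round(1),pts.mean(0))
P=[at(c,*f(x,y),42) for x,y in [(120,340),(165,340),(170,590),(126,590),(632,335),(672,335),(664,580),(622,580)]]
a=np.mean(P[:4],0);b=np.mean(P[4:],0);d=b-a;print((a+b)/2,np.linalg.norm(d),np.degrees(np.arctan2(d[1],d[0])))
# direct tool coordinate
from scipy.spatial.transform import Rotation as R
s=arm.state();T=R.from_euler('xyz',s['tool_rot'],degrees=True).as_matrix()
for q in [(a+b)/2,[*pts.mean(0),16]]: print(T.T@(np.array(q)-s['ee_pos']))
print(c['position'],c['attitude'],s['ee_pos'])
```

```text
[[549.8 225.2]
 [574.9 277.9]
 [536.1 264.2]
 [589.3 238.9]] [562.50207912 251.54976068]
[562.27128599 251.60398746  42.        ] 44.030229352757466 65.45386451732514
[-0.85471939 -1.26105502 71.51990612]
[-0.87231294 -1.08680114 97.52039711]
[502.69258975 280.14982667 255.61955409] [-15.64896918  -0.14908544  64.59645219] [563.55445039 251.73657229 113.52449711]
```

Request:
send_rows([
  [-0.02,0,-0.5,0.004],
  [0,0,-0.5,0],
  [0,0,-0.35,0],
  [0,0,-0.15,0],
  [0,0,0,0],
  [0,0,0,0],
])

```text
time: 4.28
ee_pos: [562.1, 252.0, 22.7]
tool_rot: [179.9, -0.1, 65.4]
ft_force: [-0.3, -0.6, 0.4]
finger_gap: 0.992
```

Run:
```python
from h import *
for i in range(2):
  c=shot('wrist','wcap3'); s=arm.state(); print(s['time'],s['ee_pos'],s['tool_rot'],s['ft_force'])
```

```text
4.325 [562.02832886 251.9644784   22.61828322] [ 1.79921263e+02 -8.78860100e-02  6.54030296e+01] [-0.5110471   1.08458796 -0.05068148]
4.375 [561.95381799 251.93556488  22.52100004] [ 1.79925301e+02 -8.36543182e-02  6.54052063e+01] [-0.88319602  0.15385843  0.75136061]
```

View pics/wcap3.png

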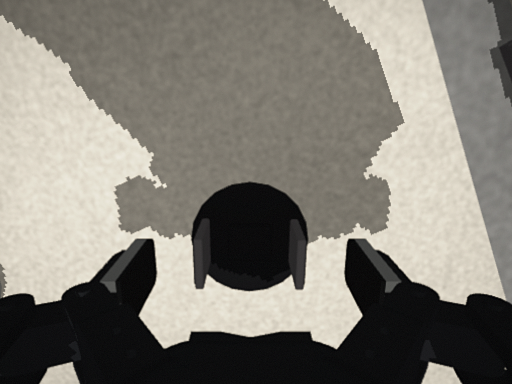

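Request:
send_rows([
  [0,0,-0.06,0],
  [0,0,0,0],
])

```text
time: 4.62
ee_pos: [561.1, 251.5, 17.5]
tool_rot: [-180.0, 0.0, 65.4]
ft_force: [0.1, -0.6, 0.4]
finger_gap: 0.995
```

Request:
send_rows([
  [0,0,0,0],
  [0,0,0,0],
  [0,0,0,0],
  [0,0,0,0],
  [0,0,0,0],
  [0,0,0,0],
  [0,0,0,0],
  [0,0,0,0],
], jaw=25)

```text
time: 5.62
ee_pos: [561.8, 251.8, 19.8]
tool_rot: [179.9, -0.1, 65.4]
ft_force: [-2.5, -1.6, 10.9]
finger_gap: 0.392
```

Run:
```python
from h import *
for i in range(2):
  c=shot('wrist','wcap4'); s=arm.state(); print(s['time'],s['ee_pos'],s['tool_rot'],s['ft_force'],s['finger_gap']*85.4)
```

```text
5.675 [561.80316306 251.8469417   19.70273285] [ 1.79911262e+02 -9.27188800e-02  6.54022851e+01] [-2.56672439 -0.62077237 11.81410495] 33.15953127044954
5.725 [561.80652157 251.83204246  19.69495076] [ 1.79911507e+02 -9.29574028e-02  6.54003223e+01] [-2.82946316 -1.42147723 11.47066813] 33.25670017692084
```

View pics/wcap4.png

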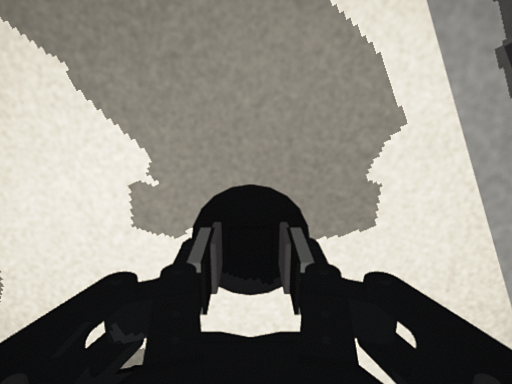

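Request:
send_rows([
  [0,0,0.1,0],
  [0,0,0.3,0],
  [0,0,0.6,0],
  [0,0,0.7,0],
  [0,0,0.7,0],
  [0,0,0.3,0],
  [0,0,0,0],
])

```text
time: 6.6
ee_pos: [562.1, 252.0, 182.2]
tool_rot: [179.8, -0.2, 65.4]
ft_force: [-0.1, 0.9, -0.8]
finger_gap: 0.391
```

Run:
```python
from h import *
for i in range(2):
  c=shot('wrist','wcap5'); s=arm.state(); print(s['time'],s['ee_pos'],s['tool_rot'],s['ft_force'],s['torque'],s['finger_gap']*85.4)
```

```text
6.65 [561.5063528  251.73592297 180.44658351] [ 1.79945361e+02 -6.15887178e-02  6.54035262e+01] [ 0.10667715  0.08300683 -0.75448655] [0.0053412  0.00289541 0.01664467] 33.355256591559
6.7 [561.01222082 251.5163052  179.31234582] [-1.79982193e+02  2.09259663e-02  6.54056616e+01] [-0.28130394 -0.74345771 -0.93242601] [0.00493438 0.02428479 0.04347366] 32.92495615622799
```

View pics/wcap5.png

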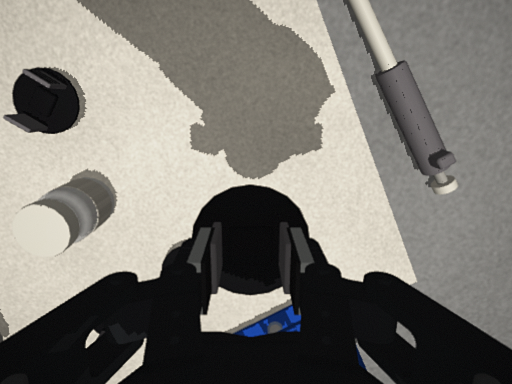

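Run:
```python
from h import *
crop('wcap5',170,170,330,305,5)
crop('wcap4',170,170,330,305,5)
```

```text
(no output)
```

View pics/wcap5_c170_170.png

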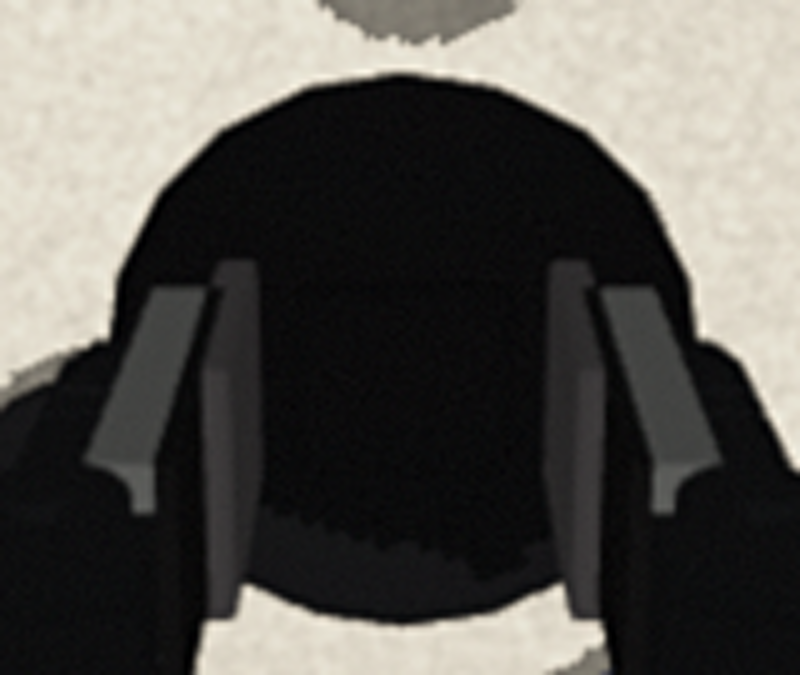

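View pics/wcap4_c170_170.png

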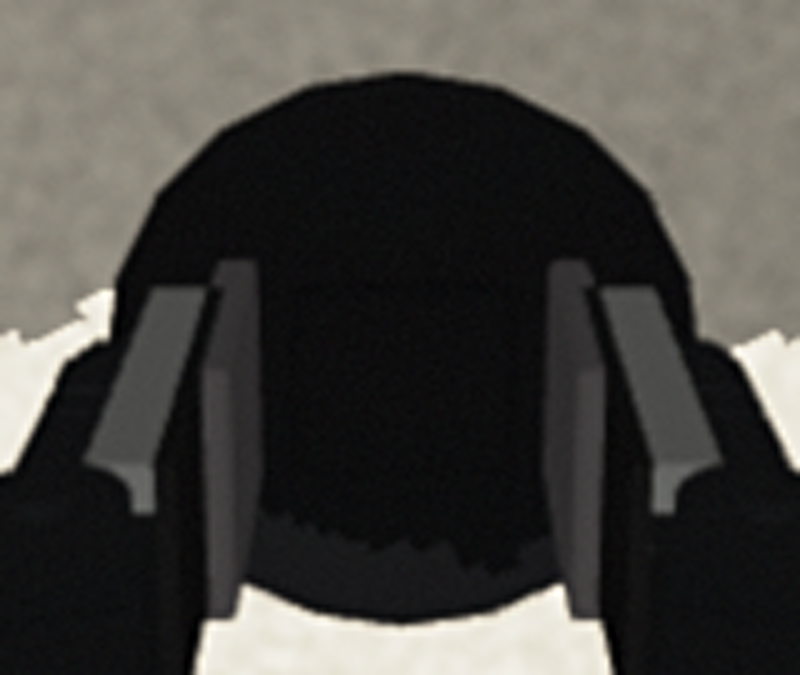

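```bash
cat >> h.py <<'E'
from scipy.spatial.transform import Rotation as RR
from scipy.optimize import least_squares
CT=np.array([0.40,-68.1,-142.0]);CR=RR.from_euler('xyz',[164.507,0.003,0.033],degrees=True).as_matrix()
def toolray(c,u,v):
    p,d=ray(c,u,v); return CT,CR@(Rot(c).T@d)
E
python3 - <<'E'
from h import *
c=load('wcap5');f=lambda x,y:(170+x/5-.5,170+y/5-.5)
pts=[(160,195),(402,73),(645,190),(690,290),(115,285),(402,622),(310,608),(505,606),(305,90),(500,90)]
rays=[toolray(c,*f(*p)) for p in pts]
def res(q):
    out=[]
    for o,d in rays:
        P=o+(q[2]-o[2])/d[2]*d; out.append(np.hypot(P[0]-q[0],P[1]-q[1])-30)
    return out
r=least_squares(res,[0,0,3]);print(r.x,np.round(r.fun,2))
for z in (2,3.7,5):
    g=least_squares(lambda q:res([q[0],q[1],z]),[0,0]);print(z,g.x,np.abs(g.fun).max())
E
```

```text
[0.33718888 0.892935   6.33539992] [-0.19  0.23  0.03 -0.27 -0.06  0.04  0.01  0.11  0.06  0.03]
2 [ 0.33191685 -0.87829198] 1.1040892013939718
3.7 [ 0.3341183  -0.18460602] 0.7541594875555155
5 [0.33568132 0.34660696] 0.51517400617562
```

Request:
send_rows([
  [0.092,-0.917,0,0],
  [0.092,-0.917,0,0],
  [0.092,-0.917,0,0],
  [0.092,-0.917,0,0],
  [0.092,-0.917,0,0],
  [0.092,-0.917,0,0],
  [0.092,-0.917,0,0],
  [0.092,-0.917,0,0],
  [0,0,-0.2,0],
  [0,0,0,0],
  [0,0,0,0],
  [0,0,0,0],
])

```text
time: 8.2
ee_pos: [605.5, -187.3, 168.1]
tool_rot: [180.0, -0.0, 65.5]
ft_force: [0.4, -0.3, -0.8]
finger_gap: 0.39
```

Run:
```python
from h import *
for i in range(2):
  c=shot('wrist','wp2'); s=arm.state(); print(s['time'],s['ee_pos'],s['tool_rot'],s['ft_force'],s['torque'],s['finger_gap']*85.4)
np.save('s_wp2.npy',s,allow_pickle=True)
crop('wp2',170,30,330,160,5)
```

```text
8.25 [ 605.56715052 -187.41121542  168.17296852] [ 1.79968651e+02 -6.36123959e-03  6.54983888e+01] [ 0.14400406  0.68973198 -0.38678827] [-0.03651304 -0.04511098  0.0142053 ] 33.35777455428574
8.3 [ 605.60855495 -187.60403914  168.21430168] [ 1.79958954e+02 -7.31231859e-03  6.54845333e+01] [-0.27715972  0.01375265 -0.67004447] [0.00286738 0.02311533 0.02579296] 33.03880269882889
```

View pics/wp2.png

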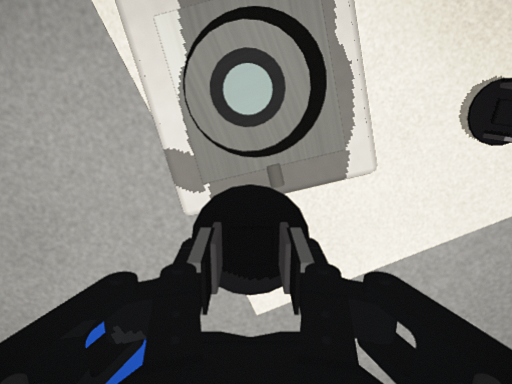

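View pics/wp2_c170_30.png

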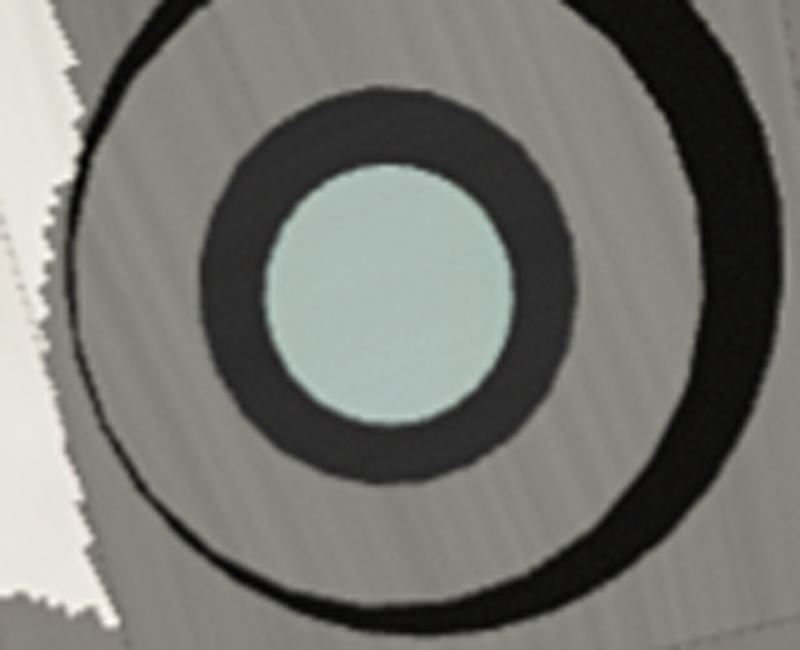

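Run:
```python
from h import *
c=load('wp2');f=lambda x,y:(170+x/5-.5,30+y/5-.5)
pts=[(200,285),(577,285),(390,86),(388,484)]
rays=[toolray(c,*f(*p)) for p in pts]
def res(q):
    return [np.hypot(*((o+(q[2]-o[2])/d[2]*d)[:2]-q[:2]))-23 for o,d in rays]
r=least_squares(res,[0,-70,59]);print(r.x,np.round(r.fun,2))
s=np.load('s_wp2.npy',allow_pickle=True).item();T=RR.from_euler('xyz',s['tool_rot'],degrees=True).as_matrix()
for z in (57,59.2,61):
    g=least_squares(lambda q:res([q[0],q[1],z]),[0,-70]);print(z,g.x,np.abs(g.fun).max(), s['ee_pos']+T@[*g.x,z])
P=np.array([at(c,*f(*p),109)[:2] for p in pts]);print(P.round(1),(P[0]+P[1])/2,(P[2]+P[3])/2)
```

```text
[ -1.38314781 -75.50338279  61.60582017] [-0.06 -0.06  0.06  0.05]
57 [ -1.34393244 -75.31851427] 0.5745965572329155 [ 536.56260017 -157.58456293  111.1601877 ]
59.2 [ -1.36265891 -75.40692087] 0.32641510952471364 [ 536.47594365 -157.56531637  108.96012256]
61 [ -1.3779874  -75.47911263] 0.12335732131020194 [ 536.40516824 -157.54963387  107.16006936]
[[ 527.3 -178.5]
 [ 546.1 -137.3]
 [ 516.7 -148.5]
 [ 558.1 -167.8]] [ 536.70395876 -157.87409157] [ 537.40100862 -158.13305747]
```

Request:
send_rows([
  [-0.39,0.166,0,0],
  [-0.39,0.166,0,0],
  [-0.38,0.166,0,0],
  [0,0,-0.25,0],
  [0,0,-0.2,0],
  [0,0,0,0],
  [0,0,0,0],
  [0,0,0,0],
])

```text
time: 9.3
ee_pos: [536.3, -158.9, 140.9]
tool_rot: [180.0, -0.0, 65.4]
ft_force: [0.6, -0.1, -0.1]
finger_gap: 0.391
```

Run:
```python
from h import *
c=shot('scene','sp3');shot('wrist','wp3'); s=arm.state(); print(s['time'],s['ee_pos'],s['tool_rot'],s['ft_force'],s['torque'])
crop('sp3',130,80,250,180,6)
```

```text
9.4 [ 536.08986517 -158.81973979  140.92292232] [ 1.79976554e+02 -2.79901680e-03  6.53978315e+01] [-0.02024248 -0.07140469 -0.91516651] [-0.0067083  -0.04854608 -0.01031877]
```

View pics/sp3_c130_80.png

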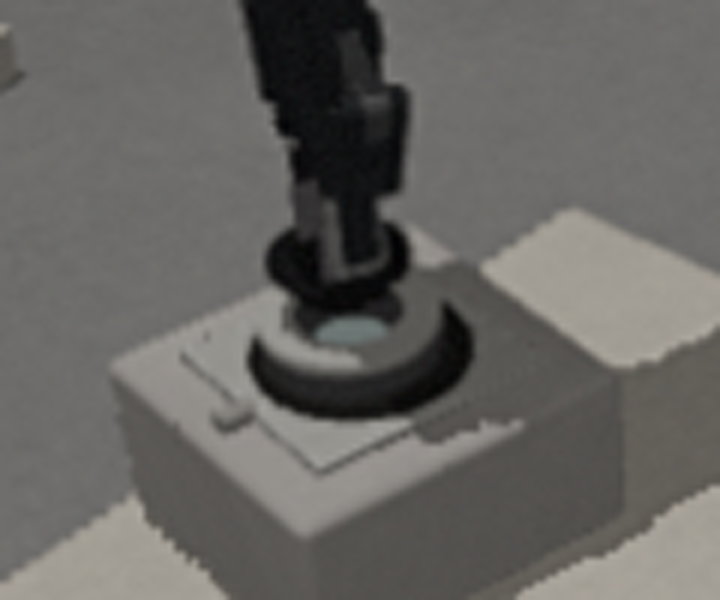

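View pics/wp3.png

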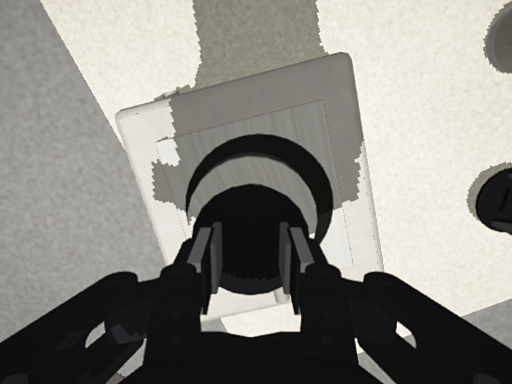

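Run:
```python
from h import *
crop('wp3',175,120,345,240,4.7)
```

```text
(no output)
```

View pics/wp3_c175_120.png

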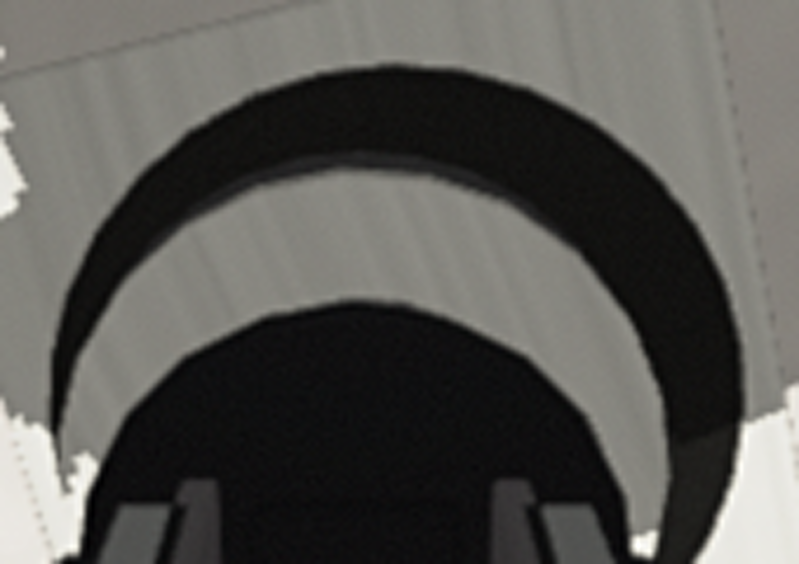

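Run:
```python
from h import *
c=load('wp3');f=lambda x,y:(175+x/4.7-.5,120+y/4.7-.5)
pts=[(75,362),(130,270),(180,225),(265,183),(365,168),(490,190),(580,250),(640,335),(667,430),(670,480),(60,420)]
z=140.9-109
rays=[toolray(c,*f(*p)) for p in pts]
def mk(rays,R):
  def res(q,z,r=None):
    r=R if r is None else r
    return [np.hypot(*((o+(z-o[2])/d[2]*d)[:2]-q[:2]))-r for o,d in rays]
  return res
res=mk(rays,38)
for zz in (30,31.9,34):
  g=least_squares(lambda q:res(q,zz),[0,0]);print(zz,g.x,np.round(g.fun,1))
  g=least_squares(lambda q:res(q,zz,q[2]),[0,0,38]);print('free r',g.x)
cp=[(90,490),(130,415),(185,357),(265,318),(365,301),(450,318),(525,355),(590,420),(625,495)]
res2=mk([toolray(c,*f(*p)) for p in cp],30)
for zz in (3.7,5,6.3):
  g=least_squares(lambda q:res2(q,zz),[0,0]);print('cap',zz,g.x,np.round(g.fun,1))
```

```text
30 [ 1.28413789 -1.29188597] [-0.5 -0.2  0.   0.1  0.1  0.4  0.1 -0.4 -0.6 -0.4 -0.5]
free r [ 1.38382051 -2.14440383 37.3492831 ]
31.9 [ 1.35842598 -1.10508376] [-0.2 -0.1  0.   0.  -0.   0.3  0.1 -0.3 -0.3  0.  -0.2]
free r [ 1.39468826 -1.41582455 37.7618624 ]
34 [ 1.43964685 -0.89352643] [ 0.1  0.   0.  -0.1 -0.2  0.2  0.1 -0.2 -0.   0.4  0.3]
free r [ 1.40670002 -0.61055263 38.21787115]
cap 3.7 [0.52878826 0.08042685] [-0.4 -0.4  0.1  0.1  0.4  0.1  0.  -0.2 -0.5]
cap 5 [0.53275945 0.34973843] [-0.3 -0.3  0.1  0.   0.3  0.   0.  -0.1 -0.4]
cap 6.3 [0.53670416 0.61902756] [-0.1 -0.2  0.1 -0.   0.3 -0.  -0.  -0.1 -0.2]
```

Request:
send_rows([
  [-0.01,0.02,-0.06,0],
  [0,0,-0.06,0],
  [0,0,-0.03,0],
  [0,0,0,0],
  [0,0,0,0],
])

```text
time: 10.02
ee_pos: [535.2, -157.5, 131.8]
tool_rot: [180.0, 0.0, 65.4]
ft_force: [-0.1, -0.1, -1.1]
finger_gap: 0.391
```

Request:
send_rows([
  [0,0,-0.02,0],
  [0,0,-0.02,0],
  [0,0,0,0],
])

```text
time: 10.4
ee_pos: [535.1, -157.5, 129.2]
tool_rot: [-180.0, 0.0, 65.4]
ft_force: [0.1, -0.0, -0.6]
finger_gap: 0.39
```

Request:
send_rows([
  [0,0,-0.02,0],
  [0,0,-0.02,0],
  [0,0,0,0],
])

```text
time: 10.78
ee_pos: [535.1, -157.4, 126.7]
tool_rot: [-180.0, 0.0, 65.4]
ft_force: [-0.0, -0.8, -1.5]
finger_gap: 0.386
```

Request:
send_rows([
  [0,0,-0.02,0],
  [0,0,0,0],
])

```text
time: 11.02
ee_pos: [535.1, -157.4, 125.6]
tool_rot: [-180.0, 0.0, 65.4]
ft_force: [0.1, -0.0, -1.0]
finger_gap: 0.388
```

Request:
send_rows([
  [0,0,-0.02,0],
  [0,0,-0.02,0],
  [0,0,0,0],
])

```text
time: 11.4
ee_pos: [535.1, -157.5, 123.1]
tool_rot: [-180.0, 0.0, 65.4]
ft_force: [0.8, -0.1, -0.8]
finger_gap: 0.39
```

Request:
send_rows([
  [0,0,-0.02,0],
  [0,0,0,0],
])

```text
time: 11.65
ee_pos: [535.1, -157.5, 122.0]
tool_rot: [-180.0, 0.0, 65.4]
ft_force: [-0.5, 0.1, -0.9]
finger_gap: 0.39
```

Request:
send_rows([
  [0,0,-0.02,0],
  [0,0,0,0],
])

```text
time: 11.9
ee_pos: [535.1, -157.4, 120.8]
tool_rot: [-180.0, 0.0, 65.4]
ft_force: [-0.7, 0.2, -0.4]
finger_gap: 0.382
```

Request:
send_rows([
  [0,0,-0.02,0],
  [0,0,0,0],
])

```text
time: 12.15
ee_pos: [535.1, -157.5, 119.6]
tool_rot: [-180.0, 0.0, 65.4]
ft_force: [-0.2, 0.1, -1.4]
finger_gap: 0.387
```

Request:
send_rows([
  [0,0,-0.02,0],
  [0,0,0,0],
])

```text
time: 12.4
ee_pos: [535.1, -157.4, 118.4]
tool_rot: [-180.0, 0.0, 65.4]
ft_force: [-0.2, -0.0, -1.0]
finger_gap: 0.389
```

Request:
send_rows([
  [0,0,-0.02,0],
  [0,0,0,0],
])

```text
time: 12.65
ee_pos: [535.1, -157.5, 117.2]
tool_rot: [-180.0, 0.0, 65.4]
ft_force: [-0.3, 0.4, -1.2]
finger_gap: 0.389
```

Request:
send_rows([
  [0,0,-0.015,0],
  [0,0,0,0],
])

```text
time: 12.9
ee_pos: [535.2, -157.5, 116.7]
tool_rot: [180.0, -0.0, 65.4]
ft_force: [-1.4, 0.3, 1.3]
finger_gap: 0.39
```

Request:
send_rows([
  [0,0,-0.015,0],
  [0,0,0,0],
])

```text
time: 13.15
ee_pos: [535.2, -157.5, 116.0]
tool_rot: [180.0, -0.0, 65.4]
ft_force: [-2.4, 0.5, 4.7]
finger_gap: 0.391
```

Run:
```python
from h import *
c=shot('scene','sp4'); s=arm.state(); print(s['time'],s['ee_pos'],s['ft_force'],s['torque'])
crop('sp4',130,80,250,180,6)
```

```text
13.2 [ 535.21490358 -157.49244805  115.98265282] [-1.27363016  1.03738867  4.91172372] [ 0.13629109  0.35750317 -0.03620484]
```

View pics/sp4_c130_80.png

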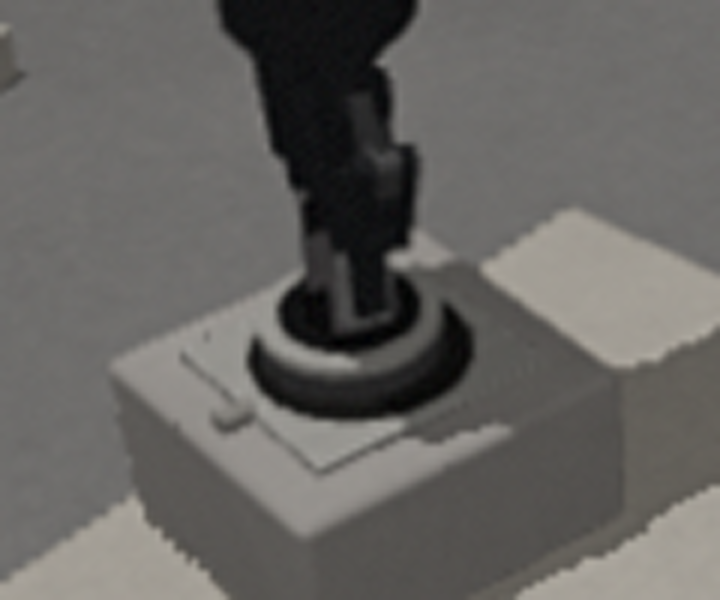

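Request:
send_rows([
  [0,0,-0.012,0],
  [0,0,0,0],
  [0,0,0,0],
])

```text
time: 13.58
ee_pos: [535.3, -157.5, 115.6]
tool_rot: [180.0, -0.0, 65.4]
ft_force: [-3.4, 0.8, 7.0]
finger_gap: 0.388
```

Run:
```python
from h import *
shot('wrist','wp4'); s=arm.state(); print(s['time'],s['ee_pos'],s['tool_rot'],s['ft_force'],s['torque'])
```

```text
13.625 [ 535.26314072 -157.52475716  115.57924693] [ 1.79949175e+02 -6.08551160e-03  6.54002619e+01] [-2.03520889 -0.33099557  6.83848887] [0.15605645 0.49093385 0.0080887 ]
```

View pics/wp4.png

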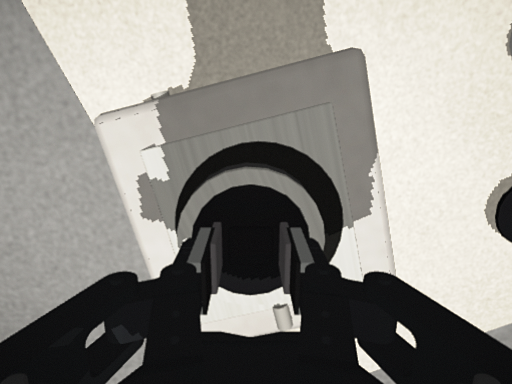

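Request:
send_rows([
  [0,0,0,0],
  [0,0,0,0],
  [0,0,0,0],
  [0,0,0,0],
  [0,0,0,0],
  [0,0,0,0],
  [0,0,0,0],
  [0,0,0,0],
], jaw=85)

```text
time: 14.62
ee_pos: [535.2, -157.5, 114.8]
tool_rot: [-180.0, 0.0, 65.4]
ft_force: [-0.2, 0.2, 0.5]
finger_gap: 0.996
```

Run:
```python
from h import *
shot('wrist','wp5'); s=arm.state(); print(s['time'],s['ee_pos'],s['tool_rot'],s['ft_force'],s['torque'],s['finger_gap'])
```

```text
14.675 [ 535.1562592  -157.48085533  114.75767757] [-1.79998493e+02  6.41771235e-04  6.54044350e+01] [ 0.25422119 -0.37358171 -1.08547728] [0.00131    0.00133777 0.02627267] 0.997589197429332
```

View pics/wp5.png

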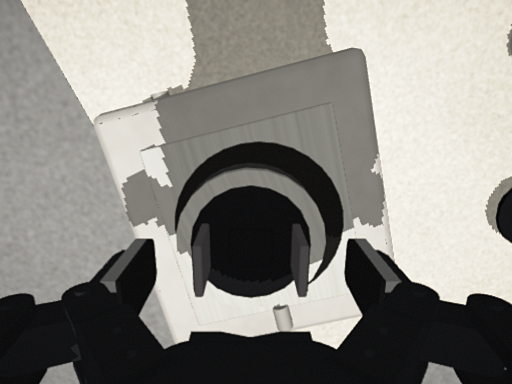

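Request:
send_rows([
  [0,0,0.2,0],
  [0,0,0.5,0],
  [0,0,0.7,0],
  [0,0,0.6,0],
  [0,0,0,0],
  [0,0,0,0],
  [0,0,0,0],
])

```text
time: 15.55
ee_pos: [534.6, -157.3, 233.6]
tool_rot: [-179.9, 0.0, 65.4]
ft_force: [0.9, 0.6, -0.6]
finger_gap: 0.999
```

Run:
```python
from h import *
shot('wrist','wp6');shot('scene','sp6');shot('top','tp6'); s=arm.state(); print(s['time'],s['ee_pos'],s['tool_rot'],s['ft_force'])
crop('wp6',180,100,320,220,5.5);crop('sp6',140,90,240,170,7)
```

```text
15.7 [ 534.76819465 -157.34207675  233.86339595] [-1.79904411e+02  1.27486208e-02  6.54032288e+01] [-0.23077396 -0.24025031  0.67488451]
```

View pics/wp6_c180_100.png

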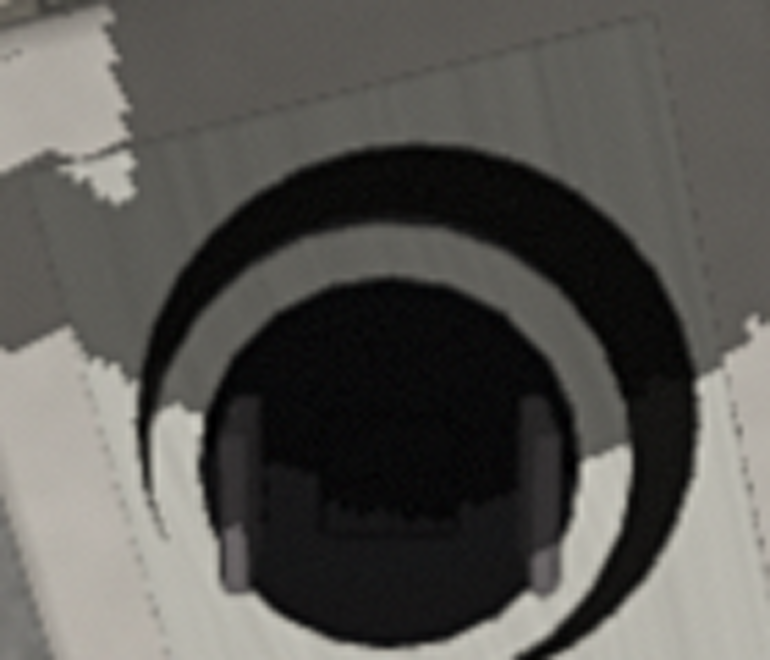

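View pics/sp6_c140_90.png

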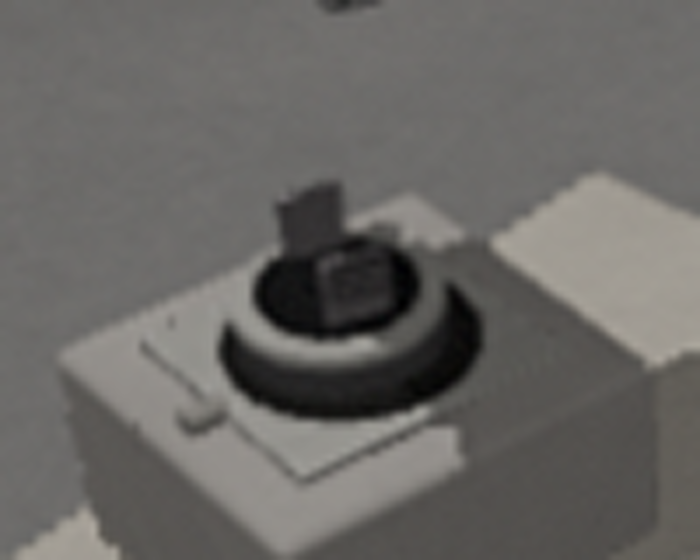

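View pics/sp6.png

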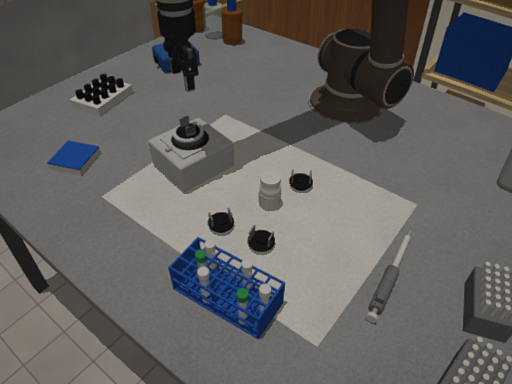

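Run:
```python
from h import *
c=load('wp6');f=lambda x,y:(180+x/5.5-.5,100+y/5.5-.5)
a=[at(c,*f(x,y),139)[:2] for x,y in [(218,430),(250,590)]];b=[at(c,*f(x,y),139)[:2] for x,y in [(563,430),(530,590)]]
L=[np.mean([at(c,*f(x,y),139)[:2] for x,y in q],0) for q in ([(220,430),(248,430),(248,590),(222,590)],[(532,430),(562,430),(558,590),(532,590)])]
print('tab centres',L,np.linalg.norm(L[0]-L[1]),np.mean(L,0))
for z in (111,113,115):
  P=np.array([at(c,*f(x,y),z)[:2] for x,y in [(202,465),(582,465),(392,278),(392,646)]]);print(z,P.mean(0),np.linalg.norm(P[0]-P[1]),np.linalg.norm(P[2]-P[3]))
```

```text
tab centres [array([ 526.85486394, -177.57503011]), array([ 545.09993134, -137.76475879])] 43.79201054257175 [ 535.97739764 -157.66989445]
111 [ 536.79508162 -157.72650751] 59.310381741327994 59.32530679317079
113 [ 536.32084638 -157.51271938] 58.862479729941015 58.877292070306616
115 [ 535.84661114 -157.29893125] 58.41457771855406 58.42927734744243
```

Run:
```python
import cv2
cv2.imwrite('pics/tp6b.png',cv2.imread('pics/tp6.png'))
```

```text
(no output)
```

View pics/tp6b.png

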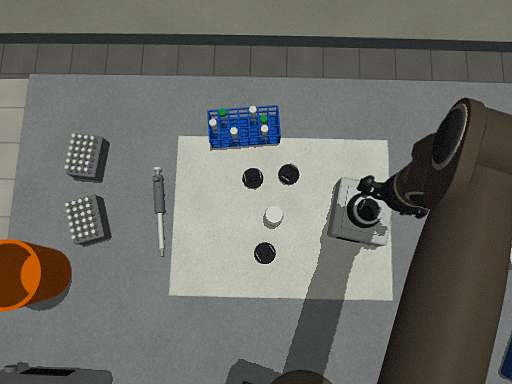

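The tabs measure 43.8 mm between centres (44 at rest), the flange is centred on the port, and the bystanders are still in place. I'm handing the job in.

```bash
python3 -c "
from cell import arm
print(arm.job_done()); print(arm.state()['time'])"
```

```text
the job is handed in; nothing more can be done
None
the job is handed in; nothing more can be done
```

The leftmost cap is in the port with its flange at rim height and both tabs sprung out. I handed the job in at about 15.7 s of the 56 s allowed.

- **Finding the port:** I located it with the wrist camera at about (536, −157.6) mm. The nose went in without touching the lip, so no search by feel was needed.
- **Seating:** The flange met the rim with the tool at about 116.7 mm, which is the height expected when it is home. I pressed to about 8 N at most, then let go.
- **Last checks:**
  - The tab centres are 43.8 mm apart; at rest they should be 44 mm, so both tabs are out.
  - The flange and tab centres agree to within 0.4 mm, so the cap sits upright.
  - The wrist force was back near zero after release, and the arm was about 120 mm above the cap.
  - The jar, rack and pipette look unmoved in the top and scene pictures.
- **Small disagreements:**
  - The camera estimates of the port centre spread by about 2 mm.
  - The flange measured 58.9 mm across, where 60 is expected. That could be camera scale error.
  - The gripper read about 33 mm open while pinching, where 37 is expected.
  - While closing on the cap, the gripper pressed down on the bench with about 11 N.
- **Not checked:** The latch lugs are hidden under the rim, so I only inferred that they caught from the tab spacing and the seating height.

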